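# Put the office stamps back in their rack

### The arm

A 7-joint arm with a two-finger parallel gripper is mounted at the origin on the work surface. World frame = base frame: x ahead of the robot, y to its left, z up, the work surface at z = 0. Lengths are in m, angles in degrees, forces in N, time in s.
With the tool pointing down it reaches from about 0.425 to 0.875 m from the base axis. Payload 4.7 kg.
Tool frame: the origin (TCP) lies between the finger pads; the fingertips stand 8 mm ahead of it and the grasp point (between the pads) lies 11 mm behind it; z points along the fingers, y is the line along which they close (so a half turn about z gives the same grasp; the last joint's range is limited). The gripper opens to 87 mm and grips with 3 to 60 N. Pads are 19 mm wide; open, the fingers measure 117 mm over their backs; the gripper's body (75 mm by 190 mm) begins 51 mm behind the grasp point.
Start: joints at [-73.562, 18.392, -4.016, 83.108, 1.295, 78.541, -3.26], TCP at [0.175, 0.626, 0.231] pointing down, gripper open.
Joint ranges: [-163.93, 163.93], [-17.29, 119.83], [-79.2, 71.16], [3.27, 140.29], [-89.18, 269.18], [5.43, 117.66], [-154.24, 154.24]. Speed limits (degrees/s): [147.25, 147.25, 180, 180, 180, 180, 180].

### API

Orientations are given as [roll, pitch, yaw] about the fixed x, y, z axes, in that order (R = Rz(yaw) Ry(pitch) Rx(roll)).
In Python, from station import bot gives the robot as it stands. The module is installed in compiled form; this text tells all that it offers.
- The arm moves only by the tool step_arm, never from a script. Its arguments are lists of equal length, an entry for each row: "linear": the shift along the tool's x, y, z in cm, a list of three; "rot": the turn, a rotation vector about the tool's x, y, z in degrees, a list of three; "hand": the gripper command: -1 is fully open, 1 is shut, values between are in proportion. In form: {"linear": [[x, y, z], ...], "rot": [[ax, ay, az], ...], "hand": [hand, ...]}. A call has 1 to 20 rows; each row shifts and turns the commanded pose from where the row before left it, along the tool's axes as they then stand; what a row does not reach is not made up. A row lasts 1/8 s, in which the tool goes at most 62.5 mm and 10.7 degrees, less where a joint would pass 70% of its speed; a pose out of reach is approached as far as the arm can. A call with a gripper value outside its range is refused whole. The fingers move at their own pace and stop on an object; the grip force is fixed at half the most. Time passes only in rows, so rows that do not move let the fingers close. It gives the time, the measured TCP pose, the force, the opening and the grip force at its end, in the units of the state.
- bot.read_state(): the state, without advancing time (a new reading comes with each control period).
- bot.get_image(name): name is "side" or "top"; returns the picture (420x560x3 uint8, red, green, blue); there is no depth.
- bot.calibration(name): a dict with "K" (3x3 intrinsics, pixels), "position" and "attitude" of the camera in the world. Camera axes: x right, y up, looking along -z (the intrinsics and any distortion apply to the point x, -y, -z); pixel columns grow to the right and rows downward; lengths in m; the calibration is good to about 2 mm. A picture is of the moment at which its call begins. calibration takes no time and is no camera call.
- bot.sign_off(): hands the job in; it is judged then, once.
The state is a dict: "t": time; "joint_pos": joint angles; "qd": joint speeds; "joint_efforts": joint torques, N m; "ee_pos": TCP position; "eef_rot": TCP orientation; "force": force on the tool from outside, world axes, zero at the start; "ft_torque": the same for the moment, N m; "grip_width": opening from 0.0 (shut) to 1.0 (fully open); "finger_force": force on a finger pad.
Only numpy, scipy, OpenCV 4.12 (cv2) and the standard library are available. Lean on these libraries where they do the work, as an engineer would, in place of code of your own. Each camera call takes 0.05 s, during which the arm holds its last target. There are 200 camera calls.

### The job

Put the four rubber stamps (black square foot, coloured knob) back in the stamp rack, each standing on its foot in the bay whose floor has the colour of its knob. Set them down rather than dropping them, and leave the two white ink bottles, whose caps look like the knobs, standing where they are.

Things in the scene. Friction and masses are not known exactly. Their poses are not given: they have to be found in the camera images.
- stamp_red: rubber stamp with a red knob, about 60 g, 66 mm tall, standing on the desk: square black foot 32 x 32 mm, 22 mm high; thin steel neck (14 mm across); red cylindrical knob 28 mm across from 36 to 66 mm above the underside, to be gripped from above. Origin: centre of the underside; z up; x and y along the sides of the foot.
- stamp_blue: rubber stamp with a blue knob, about 60 g, 66 mm tall, standing on the desk: square black foot 32 x 32 mm, 22 mm high; thin steel neck (14 mm across); blue cylindrical knob 28 mm across from 36 to 66 mm above the underside, to be gripped from above. Origin: centre of the underside; z up; x and y along the sides of the foot.
- stamp_green: rubber stamp with a green knob, about 60 g, 66 mm tall, standing on the desk: square black foot 32 x 32 mm, 22 mm high; thin steel neck (14 mm across); green cylindrical knob 28 mm across from 36 to 66 mm above the underside, to be gripped from above. Origin: centre of the underside; z up; x and y along the sides of the foot.
- stamp_yellow: rubber stamp with a yellow knob, about 60 g, 66 mm tall, standing on the desk: square black foot 32 x 32 mm, 22 mm high; thin steel neck (14 mm across); yellow cylindrical knob 28 mm across from 36 to 66 mm above the underside, to be gripped from above. Origin: centre of the underside; z up; x and y along the sides of the foot.
- floor_red: red floor plate, 60 x 60 x 2 mm, fixed; fills one bay of the fixed aluminium rack: 4 open square bays in a row, 60 mm wide inside, 64 mm apart, walls 4 mm thick, their tops 22 mm above the desk. Origin: centre of its underside, 4 mm above the desk (a stamp stands on its top, 6 mm above the desk); z up, y along the row, x across it.
- floor_blue: blue floor plate, 60 x 60 x 2 mm, fixed; fills one bay of the fixed aluminium rack: 4 open square bays in a row, 60 mm wide inside, 64 mm apart, walls 4 mm thick, their tops 22 mm above the desk. Origin: centre of its underside, 4 mm above the desk (a stamp stands on its top, 6 mm above the desk); z up, y along the row, x across it.
- floor_green: green floor plate, 60 x 60 x 2 mm, fixed; fills one bay of the fixed aluminium rack: 4 open square bays in a row, 60 mm wide inside, 64 mm apart, walls 4 mm thick, their tops 22 mm above the desk. Origin: centre of its underside, 4 mm above the desk (a stamp stands on its top, 6 mm above the desk); z up, y along the row, x across it.
- floor_yellow: yellow floor plate, 60 x 60 x 2 mm, fixed; fills one bay of the fixed aluminium rack: 4 open square bays in a row, 60 mm wide inside, 64 mm apart, walls 4 mm thick, their tops 22 mm above the desk. Origin: centre of its underside, 4 mm above the desk (a stamp stands on its top, 6 mm above the desk); z up, y along the row, x across it.
- ink_red: ink bottle with a red cap, about 90 g, 66 mm tall, standing on the desk: square white body 36 x 36 mm, 36 mm high, with a round red cap 26 mm across above it (42 to 66 mm). Not a stamp; it stays where it is. Origin: centre of the underside; z up.
- ink_blue: ink bottle with a blue cap, about 90 g, 66 mm tall, standing on the desk: square white body 36 x 36 mm, 36 mm high, with a round blue cap 26 mm across above it (42 to 66 mm). Not a stamp; it stays where it is. Origin: centre of the underside; z up.

How it is judged:
By the outcome, as a careful person would: the job done as asked, in the order asked, and still so for the second after the job is handed in, with the robot touching nothing.
It also fails if it takes over 88 s, if anything falls off the work surface, if the arm or the gripper's body presses on something with over 40 N, if the wrist force passes 120 N, or if a joint passes its speed limit or range.

## Working session

There is one attempt and no reset: what is moved stays moved. The work goes in short steps, Python scripts to look and compute and a tool call to move; the robot and the scene stay as the last step left them, time stands still between calls to the robot, and variables do not carry over. Pictures are saved under pics/ and viewed, at most 14 in all, crops included, and the job is handed in when it is done.

Besides the shell and the picture viewer there is one more tool, called after ">>>" as name(argument=value, ...), one argument or row to a line, values as JSON. step_arm: Moves the arm, as the interface text tells. Its arguments: {"type":"object","properties":{"linear":{"type":"array"},"rot":{"type":"array"},"hand":{"type":"array"}},"required":["linear","rot","hand"]}

```bash
mkdir -p pics; python3 - <<'E'
from station import bot
import cv2
for n in("top","side"):
    cv2.imwrite(f"pics/{n}0.png",bot.get_image(n)[:,:,::-1])
    print(bot.calibration(n))
s=bot.read_state();print(s)
E
```

```text
{'K': array([[534.99300594,   0.        , 282.04296658],
       [  0.        , 534.99300594, 209.80350288],
       [  0.        ,   0.        ,   1.        ]]), 'position': array([4.97123624e-01, 2.86770985e-04, 1.13125186e+00]), 'attitude': array([  2.75104689,  -0.93346094, -89.55896729])}
{'K': array([[442.90216422,   0.        , 284.28527078],
       [  0.        , 442.90216422, 210.79977899],
       [  0.        ,   0.        ,   1.        ]]), 'position': array([ 0.49192284, -0.73431008,  0.51863866]), 'attitude': array([57.3893328 , -0.68837876, -3.52626001])}
{'t': 0.1, 'joint_pos': array([-73.56143825,  18.4355505 ,  -4.01302522,  83.16792788,
         1.29579105,  78.54289376,  -3.26123012]), 'qd': array([ 0.02877185, -0.00645489, -0.05170398, -0.15725251,  0.07241447,
        0.03068753,  0.04017227]), 'joint_efforts': array([ 2.51465127e-05, -4.92572594e+01, -4.05837838e-01, -3.13399637e+01,
       -6.41765655e-02,  3.95928172e-02,  8.24901099e-05]), 'ee_pos': array([0.17507872, 0.62546422, 0.22956205]), 'eef_rot': array([-1.79898896e+02,  7.13614529e-03,  1.64367589e+02]), 'force': array([-0.34179941, -0.69536393,  0.27892971]), 'ft_torque': array([-0.02863821, -0.00143911,  0.01472731]), 'finger_force': 0.0, 'grip_width': 0.9973958264053611}
```

View pics/top0.png

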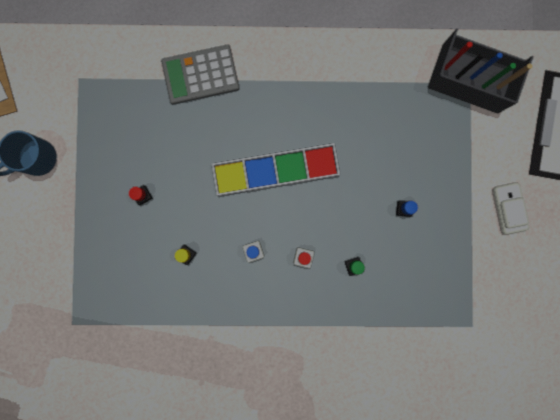

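View pics/side0.png

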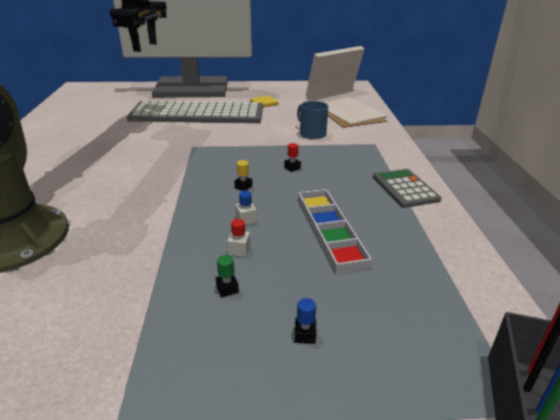

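The top view shows the stamps' knobs at red (136,194), yellow (182,256), green (358,268) and blue (411,208). The ink bottles are at (253,252) and (304,258). The rack bays run yellow (231,177), blue (261,172), green (290,167), red (321,162). The side view confirms all of these are standing.

```bash
cat > h.py <<'E'
from station import bot
import cv2, numpy as np
from scipy.spatial.transform import Rotation as Ro
def cam(n):
    c=bot.calibration(n); return c["K"],np.array(c["position"]),Ro.from_euler('xyz',c["attitude"],degrees=True).as_matrix()
def cast(n,px,z):
    K,p,R=cam(n); d=np.linalg.inv(K)@[px[0],px[1],1]; d=R@(d*[1,-1,-1])
    return p+d*(z-p[2])/d[2]
H={'red':[(0,8),(172,180)],'yellow':[(22,35)],'green':[(50,80)],'blue':[(100,125)]}
def blobs(n,amin=60):
    h=cv2.cvtColor(bot.get_image(n),cv2.COLOR_RGB2HSV); out=[]
    for c,rs in H.items():
        m=sum(cv2.inRange(h,(a,150,60),(b,255,255)) for a,b in rs)
        k,_,st,ce=cv2.connectedComponentsWithStats(m)
        out+=[(c,int(st[i,4]),ce[i]) for i in range(1,k) if st[i,4]>amin]
    return out
E
python3 - <<'E'
from h import *
for n in("top","side"):
  for c,a,p in blobs(n):
    print(n,c,a,p.round(1),'z51',cast(n,p,.051).round(4)[:2],'z6',cast(n,p,.006).round(4)[:2])
E
```

```text
top red 708 [320.5 161.7] z51 [ 0.6477 -0.0943] z6 [ 0.654  -0.0983]
top red 152 [136.  193.2] z51 [0.5801 0.2778] z6 [0.5836 0.2894]
top red 103 [304.2 258.1] z51 [ 0.4522 -0.0622] z6 [ 0.4503 -0.0648]
top yellow 719 [230.2 176.8] z51 [0.6153 0.0885] z6 [0.6202 0.0922]
top yellow 157 [182.1 255. ] z51 [0.4567 0.1831] z6 [0.455  0.1908]
top green 661 [290.5 166.8] z51 [ 0.6367 -0.0335] z6 [ 0.6426 -0.0349]
top green 132 [357.  267.2] z51 [ 0.4346 -0.169 ] z6 [ 0.432  -0.1761]
top blue 709 [260.4 171.8] z51 [0.626  0.0276] z6 [0.6314 0.0287]
top blue 141 [410.  207.2] z51 [ 0.5567 -0.2767] z6 [ 0.5591 -0.2883]
top blue 98 [252.2 251.8] z51 [0.464  0.0425] z6 [0.4627 0.0443]
side red 117 [292.5 149.9] z51 [0.5804 0.2755] z6 [0.5889 0.3727]
side red 188 [237.7 227. ] z51 [ 0.4529 -0.0568] z6 [0.4492 0.0084]
side red 341 [347.1 253.7] z51 [ 0.6413 -0.1452] z6 [ 0.6557 -0.0886]
side red 217 [543.  340.4] z51 [ 0.8732 -0.3457] z6 [ 0.9099 -0.3083]
side yellow 143 [265.5 100.6] z51 [0.5225 0.6504] z6 [0.5254 0.7837]
side yellow 139 [242.3 167.7] z51 [0.4571 0.1829] z6 [0.4538 0.2712]
side yellow 155 [316.4 200.7] z51 [0.6102 0.0301] z6 [0.6216 0.1036]
side green 212 [335.6 234. ] z51 [ 0.6308 -0.0872] z6 [ 0.6442 -0.0249]
side green 260 [225.1 266.1] z51 [ 0.4354 -0.1684] z6 [ 0.43  -0.114]
side green 165 [551.4 404. ] z51 [ 0.8302 -0.4387] z6 [ 0.8627 -0.4102]
side blue 11811 [64.3 48.4] z51 [-0.3576  1.3819] z6 [-0.4394  1.5855]
side blue 23035 [380.3  49.4] z51 [1.0692 1.3522] z6 [1.1247 1.553 ]
side blue 145 [244.9 197.3] z51 [0.4649 0.0499] z6 [0.4623 0.1253]
side blue 197 [325.4 216.4] z51 [ 0.6204 -0.0282] z6 [0.6328 0.0397]
side blue 403 [306.  311.2] z51 [ 0.5573 -0.2756] z6 [ 0.5636 -0.2314]
side blue 226 [548.2 389.6] z51 [ 0.8372 -0.4199] z6 [ 0.8705 -0.3896]
```

>>> step_arm(
  linear=[
    [0,0,0],
    [0,0,0],
    [0,0,0],
    [0,0,0],
    [0,0,0],
    [0,0,0],
    [0,0,0],
    [-3.45,2.82,0.5],
    [-3.45,2.82,0.5],
    [-3.45,2.82,0.5],
    [-3.45,2.82,0.5],
    [-3.45,2.82,0.5],
    [-3.45,2.82,0.5],
    [-3.45,2.82,0.5],
    [-3.45,2.82,0.5],
    [-3.45,2.82,0.5],
    [-3.45,2.82,0.5],
    [-3.45,2.82,0.5],
    [-3.45,2.82,0.5],
  ],
  rot=[
    [0,0,9.2],
    [0,0,9.2],
    [0,0,9.2],
    [0,0,9.2],
    [0,0,9.2],
    [0,0,9.2],
    [0,0,9.2],
    [0,0,0],
    [0,0,0],
    [0,0,0],
    [0,0,0],
    [0,0,0],
    [0,0,0],
    [0,0,0],
    [0,0,0],
    [0,0,0],
    [0,0,0],
    [0,0,0],
    [0,0,0],
  ],
  hand=[-1,-1,-1,-1,-1,-1,-1,-1,-1,-1,-1,-1,-1,-1,-1,-1,-1,-1,-1],
)

```text
t: 2.58
ee_pos: [0.581, 0.2759, 0.1703]
eef_rot: [-180.0, -0.0, 100.0]
force: [0.9, -0.2, 0.2]
grip_width: 0.999
finger_force: 0.0
```

```bash
cat >> h.py <<'E'
def go(*targets):
    """tool-axis shift in cm from the present pose to the first target, then on to each next one"""
    s=bot.read_state(); R=Ro.from_euler('xyz',s["eef_rot"],degrees=True); p=np.array(s["ee_pos"])
    print('t',round(s["t"],2),p.round(4),s["eef_rot"].round(1),'w',round(s["grip_width"],3),'f',round(s["finger_force"],1),s["force"].round(1),'j',s["joint_pos"].round(0))
    for t in targets:
        print(t,R.inv().apply(np.array(t)-p).round(4)*100); p=np.array(t)
E
python3 -c "
from h import *
go((.580,.277,.042),(.580,.277,.16),(.654,-.098,.16),(.654,-.098,.048))"
```

```text
t 2.58 [0.581  0.2759 0.1703] [-180.   -0.  100.] w 0.999 f 0.0 [ 0.9 -0.2  0.2] j [-45.  20.  21.  89.  -7.  72. -12.]
(0.58, 0.277, 0.042) [ 0.12 -0.08 12.83]
(0.58, 0.277, 0.16) [  0.   -0.  -11.8]
(0.654, -0.098, 0.16) [-3.822e+01  7.800e-01 -1.000e-02]
(0.654, -0.098, 0.048) [-0.   0.  11.2]
```

>>> step_arm(
  linear=[
    [0.1,-0.1,2],
    [0,0,2],
    [0,0,2],
    [0,0,2],
    [0,0,2],
    [0,0,1.5],
    [0,0,0.9],
    [0,0,0.4],
    [0,0,0],
    [0,0,0],
    [0,0,0],
    [0,0,0],
    [0,0,0],
    [0,0,0],
    [0,0,0],
  ],
  rot=[
    [0,0,0],
    [0,0,0],
    [0,0,0],
    [0,0,0],
    [0,0,0],
    [0,0,0],
    [0,0,0],
    [0,0,0],
    [0,0,0],
    [0,0,0],
    [0,0,0],
    [0,0,0],
    [0,0,0],
    [0,0,0],
    [0,0,0],
  ],
  hand=[-1,-1,-1,-1,-1,-1,-1,-1,-1,1,1,1,1,1,1],
)

```text
t: 4.45
ee_pos: [0.579, 0.2776, 0.0426]
eef_rot: [180.0, -0.0, 100.0]
force: [-0.1, -0.4, -0.3]
grip_width: 0.401
finger_force: 0.0
```

>>> step_arm(
  linear=[
    [0,0,0],
    [0,0,0],
    [0,0,0],
    [0,0,0],
    [0,0,0],
  ],
  rot=[
    [0,0,0],
    [0,0,0],
    [0,0,0],
    [0,0,0],
    [0,0,0],
  ],
  hand=[1,1,1,1,1],
)

```text
t: 5.08
ee_pos: [0.579, 0.2777, 0.0426]
eef_rot: [180.0, -0.0, 100.0]
force: [0.6, -0.3, -0.9]
grip_width: 0.314
finger_force: 29.9
```

>>> step_arm(
  linear=[
    [0,0,-1],
    [0,0,-2.2],
    [0,0,-2.2],
    [0,0,-2.2],
    [0,0,-2.2],
    [0,0,-2],
    [-2,0.1,0],
    [-3.82,0.1,0],
    [-3.82,0.1,0],
    [-3.82,0.1,0],
    [-3.82,0.1,0],
    [-3.82,0.1,0],
    [-3.82,0.1,0],
    [-3.82,0.1,0],
    [-3.82,0.1,0],
    [-3.82,0,0],
    [-1.8,0,0],
    [0,0,0],
  ],
  rot=[
    [0,0,0],
    [0,0,0],
    [0,0,0],
    [0,0,0],
    [0,0,0],
    [0,0,0],
    [0,0,0],
    [0,0,0],
    [0,0,0],
    [0,0,0],
    [0,0,0],
    [0,0,0],
    [0,0,0],
    [0,0,0],
    [0,0,0],
    [0,0,0],
    [0,0,0],
    [0,0,0],
  ],
  hand=[1,1,1,1,1,1,1,1,1,1,1,1,1,1,1,1,1,1],
)

```text
t: 7.32
ee_pos: [0.6532, -0.099, 0.16]
eef_rot: [-179.9, 0.0, 99.8]
force: [0.0, 0.8, -1.7]
grip_width: 0.312
finger_force: 29.9
```

```bash
python3 -c "
from h import *
go((.654,-.098,.0486),(.654,-.098,.16),(.457,.183,.16),(.457,.183,.042),(.457,.183,.16),(.620,.092,.16),(.620,.092,.048))
cv2.imwrite('pics/a.png',bot.get_image('side')[:,:,::-1])"
```

```text
t 7.33 [ 0.6532 -0.099   0.16  ] [-179.9    0.    99.8] w 0.312 f 29.9 [ 0.   0.8 -1.7] j [-17.  24.  30.  88. -12.  72.  25.]
(0.654, -0.098, 0.0486) [ 0.09  0.11 11.14]
(0.654, -0.098, 0.16) [-0.000e+00 -1.000e-02 -1.114e+01]
(0.457, 0.183, 0.16) [ 3.104e+01 -1.464e+01  1.000e-02]
(0.457, 0.183, 0.042) [0.00e+00 1.00e-02 1.18e+01]
(0.457, 0.183, 0.16) [-0.00e+00 -1.00e-02 -1.18e+01]
(0.62, 0.092, 0.16) [-11.73  14.52  -0.02]
(0.62, 0.092, 0.048) [0.00e+00 1.00e-02 1.12e+01]
```

View pics/a.png

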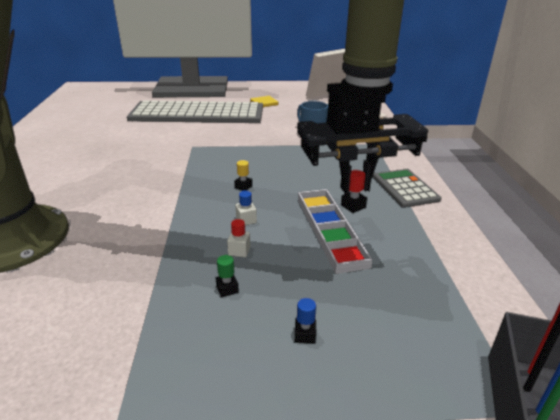

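The side view shows the red stamp hanging upright in the fingers at (355,190), and nothing else has moved.

>>> step_arm(
  linear=[
    [0.1,0.1,1.5],
    [0,0,2],
    [0,0,2],
    [0,0,2],
    [0,0,1.5],
    [0,0,1],
    [0,0,0.6],
    [0,0,0.3],
    [0,0,0.2],
    [0,0,0.1],
    [0,0,0],
  ],
  rot=[
    [0,0,0],
    [0,0,0],
    [0,0,0],
    [0,0,0],
    [0,0,0],
    [0,0,0],
    [0,0,0],
    [0,0,0],
    [0,0,0],
    [0,0,0],
    [0,0,0],
  ],
  hand=[1,1,1,1,1,1,1,1,1,1,1],
)

```text
t: 8.75
ee_pos: [0.6549, -0.0957, 0.0488]
eef_rot: [180.0, -0.0, 100.0]
force: [0.3, -0.6, -0.3]
grip_width: 0.313
finger_force: 29.9
```

>>> step_arm(
  linear=[
    [0,0,0.05],
    [0,0,0],
    [0,0,0],
    [0,0,0],
    [0,0,0],
    [0,0,0],
    [0,0,-1],
    [0,0,-2],
    [0,0,-2],
    [0,0,-2],
    [0,0,-2],
    [0,0,-2],
  ],
  rot=[
    [0,0,0],
    [0,0,0],
    [0,0,0],
    [0,0,0],
    [0,0,0],
    [0,0,0],
    [0,0,0],
    [0,0,0],
    [0,0,0],
    [0,0,0],
    [0,0,0],
    [0,0,0],
  ],
  hand=[1,-1,-1,-1,-1,-1,-1,-1,-1,-1,-1,-1],
)

```text
t: 10.25
ee_pos: [0.6548, -0.0957, 0.1597]
eef_rot: [180.0, -0.0, 100.0]
force: [-0.0, -1.0, -0.1]
grip_width: 0.999
finger_force: 0.0
```

```bash
python3 -c "
from h import *
go((.435,-.169,.16),(.435,-.169,.042),(.435,-.169,.16),(.643,-.035,.16))
for c,a,p in blobs('side'): print(c,a,p.round(1),cast('side',p,.057).round(3))
cv2.imwrite('pics/b.png',bot.get_image('side')[100:300,150:430,::-1])"
```

```text
t 10.25 [ 0.6548 -0.0957  0.1597] [180.  -0. 100.] w 0.999 f 0.0 [-0.  -1.  -0.1] j [-17.  24.  30.  88. -12.  72.  25.]
(0.435, -0.169, 0.16) [ -3.41 -22.92  -0.04]
(0.435, -0.169, 0.042) [-0.00e+00 -1.00e-02  1.18e+01]
(0.435, -0.169, 0.16) [ 0.00e+00  1.00e-02 -1.18e+01]
(0.643, -0.035, 0.16) [9.600e+00 2.281e+01 1.000e-02]
red 178 [237.6 227.3] [ 0.453 -0.067  0.057]
red 259 [350.5 234.3] [ 0.656 -0.097  0.057]
red 232 [543.2 340.3] [ 0.869 -0.351  0.057]
yellow 142 [265.4 100.6] [0.522 0.633 0.057]
yellow 138 [242.3 167.7] [0.458 0.171 0.057]
yellow 155 [316.3 200.7] [0.608 0.02  0.057]
green 165 [332.9 234.2] [ 0.624 -0.096  0.057]
green 279 [225.2 266.1] [ 0.436 -0.176  0.057]
green 253 [550.6 402.9] [ 0.826 -0.441  0.057]
blue 11112 [68.5 50.4] [-0.317  1.318  0.057]
blue 7482 [285.3  39.3] [0.643 1.541 0.057]
blue 11407 [443.8  58.5] [1.294 1.156 0.057]
blue 144 [244.9 197.2] [0.465 0.04  0.057]
blue 192 [325.4 216.4] [ 0.619 -0.038  0.057]
blue 408 [305.9 311.2] [ 0.556 -0.282  0.057]
blue 236 [548.5 389.2] [ 0.833 -0.423  0.057]
```

View pics/b.png

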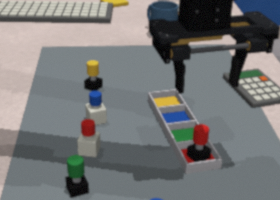

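The crop shows the red stamp standing upright in the red bay at crop pixel (200,143), and the open gripper is clear above it. Green is next.

>>> step_arm(
  linear=[
    [-0.5,-3.27,0],
    [-0.5,-3.27,0],
    [-0.5,-3.27,0],
    [-0.5,-3.27,0],
    [-0.5,-3.27,0],
    [-0.5,-3.27,0],
    [-0.4,-3.27,0],
    [0,0,0],
    [0,0,2],
    [0,0,2],
    [0,0,2],
    [0,0,2],
    [0,0,1.5],
    [0,0,1],
    [0,0,0.8],
    [0,0,0.4],
    [0,0,0],
  ],
  rot=[
    [0,0,0],
    [0,0,0],
    [0,0,0],
    [0,0,0],
    [0,0,0],
    [0,0,0],
    [0,0,0],
    [0,0,0],
    [0,0,0],
    [0,0,0],
    [0,0,0],
    [0,0,0],
    [0,0,0],
    [0,0,0],
    [0,0,0],
    [0,0,0],
    [0,0,0],
  ],
  hand=[-1,-1,-1,-1,-1,-1,-1,-1,-1,-1,-1,-1,-1,-1,-1,-1,-1],
)

```text
t: 12.48
ee_pos: [0.4353, -0.1688, 0.0411]
eef_rot: [180.0, -0.0, 100.0]
force: [-0.6, 0.4, 0.4]
grip_width: 1.0
finger_force: 0.0
```

>>> step_arm(
  linear=[
    [0,0,0],
    [0,0,0],
    [0,0,0],
    [0,0,0],
    [0,0,0],
    [0,0,0],
    [0,0,0],
    [0,0,0],
    [0,0,0],
    [0,0,0],
    [0,0,0],
    [0,0,0],
  ],
  rot=[
    [0,0,0],
    [0,0,0],
    [0,0,0],
    [0,0,0],
    [0,0,0],
    [0,0,0],
    [0,0,0],
    [0,0,0],
    [0,0,0],
    [0,0,0],
    [0,0,0],
    [0,0,0],
  ],
  hand=[1,1,1,1,1,1,1,1,1,1,1,1],
)

```text
t: 13.98
ee_pos: [0.4352, -0.1688, 0.041]
eef_rot: [180.0, -0.0, 100.0]
force: [0.7, -0.5, 0.4]
grip_width: 0.316
finger_force: 30.0
```

>>> step_arm(
  linear=[
    [0,0,-1],
    [0,0,-2.2],
    [0,0,-2.2],
    [0,0,-2.2],
    [0,0,-2.2],
    [0,0,-2.2],
    [0.6,1.4,0],
    [1.2,2.85,0],
    [1.2,2.85,0],
    [1.2,2.85,0],
    [1.2,2.85,0],
    [1.2,2.85,0],
    [1.2,2.85,0],
    [1.2,2.85,0],
    [0.6,1.4,0],
    [0,0,0],
    [0,0,0],
  ],
  rot=[
    [0,0,0],
    [0,0,0],
    [0,0,0],
    [0,0,0],
    [0,0,0],
    [0,0,0],
    [0,0,0],
    [0,0,0],
    [0,0,0],
    [0,0,0],
    [0,0,0],
    [0,0,0],
    [0,0,0],
    [0,0,0],
    [0,0,0],
    [0,0,0],
    [0,0,0],
  ],
  hand=[1,1,1,1,1,1,1,1,1,1,1,1,1,1,1,1,1],
)

```text
t: 16.1
ee_pos: [0.6417, -0.0361, 0.1607]
eef_rot: [-179.9, 0.0, 99.9]
force: [0.2, -0.6, -1.2]
grip_width: 0.312
finger_force: 30.0
```

>>> step_arm(
  linear=[
    [0,0.1,1.5],
    [0,0,2],
    [0,0,2],
    [0,0,2],
    [0,0,1.5],
    [0,0,1],
    [0,0,0.6],
    [0,0,0.4],
    [0,0,0.2],
    [0,0,0.1],
    [0,0,0],
  ],
  rot=[
    [0,0,0],
    [0,0,0],
    [0,0,0],
    [0,0,0],
    [0,0,0],
    [0,0,0],
    [0,0,0],
    [0,0,0],
    [0,0,0],
    [0,0,0],
    [0,0,0],
  ],
  hand=[1,1,1,1,1,1,1,1,1,1,1],
)

```text
t: 17.48
ee_pos: [0.6438, -0.0347, 0.0484]
eef_rot: [180.0, -0.0, 100.0]
force: [0.1, 0.7, -0.7]
grip_width: 0.313
finger_force: 30.0
```

>>> step_arm(
  linear=[
    [0,0,0.1],
    [0,0,0.05],
    [0,0,0],
  ],
  rot=[
    [0,0,0],
    [0,0,0],
    [0,0,0],
  ],
  hand=[1,1,1],
)

```text
t: 17.85
ee_pos: [0.6439, -0.0347, 0.047]
eef_rot: [180.0, -0.0, 100.0]
force: [-1.1, 1.1, 2.9]
grip_width: 0.314
finger_force: 29.9
```

>>> step_arm(
  linear=[
    [0,0,0],
    [0,0,0],
    [0,0,0],
    [0,0,0],
    [0,0,0],
    [0,0,-1],
    [0,0,-2],
    [0,0,-2],
    [0,0,-2],
    [0,0,-2.3],
    [0,0,-2],
    [-3.18,-1.82,0],
    [-3.18,-1.82,0],
    [-3.18,-1.82,0],
    [-3.18,-1.82,0],
    [-3.18,-1.82,0],
    [-3.18,-1.82,0],
    [-3.18,-1.82,0],
    [0,0,0],
  ],
  rot=[
    [0,0,0],
    [0,0,0],
    [0,0,0],
    [0,0,0],
    [0,0,0],
    [0,0,0],
    [0,0,0],
    [0,0,0],
    [0,0,0],
    [0,0,0],
    [0,0,0],
    [0,0,0],
    [0,0,0],
    [0,0,0],
    [0,0,0],
    [0,0,0],
    [0,0,0],
    [0,0,0],
    [0,0,0],
  ],
  hand=[-1,-1,-1,-1,-1,-1,-1,-1,-1,-1,-1,-1,-1,-1,-1,-1,-1,-1,-1],
)

```text
t: 20.23
ee_pos: [0.5546, -0.2804, 0.1607]
eef_rot: [-180.0, 0.1, 99.6]
force: [0.2, 0.3, 0.3]
grip_width: 0.999
finger_force: 0.0
```

```bash
python3 -c "
from h import *
go((.557,-.276,.042),(.557,-.276,.16),(.631,.029,.16),(.631,.029,.048))
cv2.imwrite('pics/c.png',bot.get_image('side')[:,:,::-1])"
```

```text
t 20.23 [ 0.5546 -0.2804  0.1607] [-1.80e+02  1.00e-01  9.96e+01] w 0.999 f 0.0 [0.2 0.3 0.3] j [ -4.  19.  36.  94. -12.  70.  43.]
(0.557, -0.276, 0.042) [ 0.42  0.31 11.87]
(0.557, -0.276, 0.16) [ -0.03  -0.   -11.8 ]
(0.631, 0.029, 0.16) [28.84 12.38 -0.06]
(0.631, 0.029, 0.048) [ 0.02  0.   11.2 ]
```

View pics/c.png

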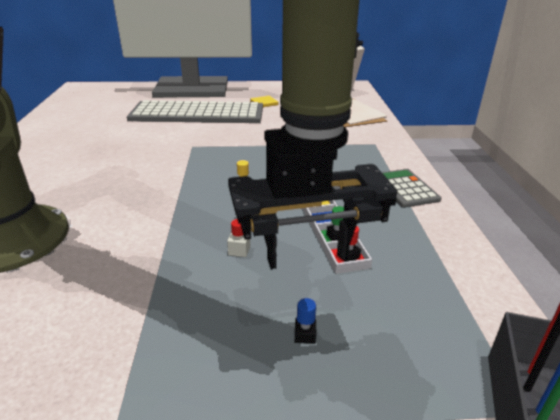

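The view shows the blue stamp at (306,318), ahead of and below the gripper. The red and green stamps are standing in their bays near (350,240) and (335,215). The gripper's lag decays when it stops, so the commanded point is right.

>>> step_arm(
  linear=[
    [0,0,1.5],
    [0,0,2],
    [0,0,2],
    [0,0,2],
    [0,0,2],
    [0,0,1.2],
    [0,0,0.8],
    [0,0,0.3],
    [0,0,0],
    [0,0,0],
    [0,0,0],
    [0,0,0],
    [0,0,0],
    [0,0,0],
    [0,0,0],
    [0,0,0],
    [0,0,0],
    [0,0,0],
    [0,0,0],
    [0,0,0],
  ],
  rot=[
    [0,0,0],
    [0,0,0],
    [0,0,0],
    [0,0,0],
    [0,0,0],
    [0,0,0],
    [0,0,0],
    [0,0,0],
    [0,0,0],
    [0,0,0],
    [0,0,0],
    [0,0,0],
    [0,0,0],
    [0,0,0],
    [0,0,0],
    [0,0,0],
    [0,0,0],
    [0,0,0],
    [0,0,0],
    [0,0,0],
  ],
  hand=[-1,-1,-1,-1,-1,-1,-1,-1,-1,1,1,1,1,1,1,1,1,1,1,1],
)

```text
t: 22.78
ee_pos: [0.5567, -0.276, 0.0415]
eef_rot: [-180.0, -0.0, 100.0]
force: [-0.5, 0.2, -0.4]
grip_width: 0.311
finger_force: 30.0
```

>>> step_arm(
  linear=[
    [0,0,-1],
    [0,0,-2.2],
    [0,0,-2.2],
    [0,0,-2.2],
    [0,0,-2.2],
    [0,0,-2.2],
    [1.6,0.7,0],
    [3.19,1.4,0],
    [3.19,1.4,0],
    [3.19,1.4,0],
    [3.19,1.4,0],
    [3.19,1.4,0],
    [3.19,1.4,0],
    [3.19,1.4,0],
    [3.19,1.4,0],
    [1.6,0.7,0],
    [0,0,0],
    [0,0,0],
    [0,0,0],
  ],
  rot=[
    [0,0,0],
    [0,0,0],
    [0,0,0],
    [0,0,0],
    [0,0,0],
    [0,0,0],
    [0,0,0],
    [0,0,0],
    [0,0,0],
    [0,0,0],
    [0,0,0],
    [0,0,0],
    [0,0,0],
    [0,0,0],
    [0,0,0],
    [0,0,0],
    [0,0,0],
    [0,0,0],
    [0,0,0],
  ],
  hand=[1,1,1,1,1,1,1,1,1,1,1,1,1,1,1,1,1,1,1],
)

```text
t: 25.15
ee_pos: [0.6309, 0.0266, 0.1617]
eef_rot: [180.0, 0.0, 99.8]
force: [-0.1, -0.2, -0.6]
grip_width: 0.312
finger_force: 30.0
```

>>> step_arm(
  linear=[
    [0,0,1.5],
    [0,0,2],
    [0,0,2],
    [0,0,2],
    [0,0,1.5],
    [0,0,1],
    [0,0,0.6],
    [0,0,0.4],
    [0,0,0.2],
    [0,0,0.1],
    [0,0,0],
    [0,0,0],
  ],
  rot=[
    [0,0,0],
    [0,0,0],
    [0,0,0],
    [0,0,0],
    [0,0,0],
    [0,0,0],
    [0,0,0],
    [0,0,0],
    [0,0,0],
    [0,0,0],
    [0,0,0],
    [0,0,0],
  ],
  hand=[1,1,1,1,1,1,1,1,1,1,1,1],
)

```text
t: 26.65
ee_pos: [0.6312, 0.0287, 0.0488]
eef_rot: [180.0, -0.0, 100.0]
force: [-0.1, 0.4, -1.1]
grip_width: 0.313
finger_force: 30.0
```

>>> step_arm(
  linear=[
    [0,0,0.1],
    [0,0,0.04],
    [0,0,0],
  ],
  rot=[
    [0,0,0],
    [0,0,0],
    [0,0,0],
  ],
  hand=[1,1,1],
)

```text
t: 27.02
ee_pos: [0.6312, 0.0287, 0.0474]
eef_rot: [180.0, -0.0, 100.0]
force: [0.3, 0.1, 2.3]
grip_width: 0.316
finger_force: 29.9
```

>>> step_arm(
  linear=[
    [0,0,0],
    [0,0,0],
    [0,0,0],
    [0,0,0],
    [0,0,0],
    [0,0,-1],
    [0,0,-2],
    [0,0,-2],
    [0,0,-2],
    [0,0,-2.2],
    [0,0,-2],
    [3.03,-2.41,0],
    [3.03,-2.41,0],
    [3.03,-2.41,0],
    [3.03,-2.41,0],
    [3.03,-2.41,0],
    [3.03,-2.41,0],
    [0,0,0],
  ],
  rot=[
    [0,0,0],
    [0,0,0],
    [0,0,0],
    [0,0,0],
    [0,0,0],
    [0,0,0],
    [0,0,0],
    [0,0,0],
    [0,0,0],
    [0,0,0],
    [0,0,0],
    [0,0,0],
    [0,0,0],
    [0,0,0],
    [0,0,0],
    [0,0,0],
    [0,0,0],
    [0,0,0],
  ],
  hand=[-1,-1,-1,-1,-1,-1,-1,-1,-1,-1,-1,-1,-1,-1,-1,-1,-1,-1],
)

```text
t: 29.28
ee_pos: [0.4553, 0.1852, 0.16]
eef_rot: [180.0, -0.1, 100.3]
force: [0.5, 0.5, -0.6]
grip_width: 0.995
finger_force: 0.0
```

>>> step_arm(
  linear=[
    [0,0,1.5],
    [0,0,2],
    [0,0,2],
    [0,0,2],
    [0,0,2],
    [0,0,1.2],
    [0,0,0.6],
    [0,0,0.3],
    [0,0,0],
    [0,0,0],
    [0,0,0],
    [0,0,0],
    [0,0,0],
    [0,0,0],
    [0,0,0],
    [0,0,0],
    [0,0,0],
    [0,0,0],
    [0,0,0],
    [0,0,0],
  ],
  rot=[
    [0,0,0],
    [0,0,0],
    [0,0,0],
    [0,0,0],
    [0,0,0],
    [0,0,0],
    [0,0,0],
    [0,0,0],
    [0,0,0],
    [0,0,0],
    [0,0,0],
    [0,0,0],
    [0,0,0],
    [0,0,0],
    [0,0,0],
    [0,0,0],
    [0,0,0],
    [0,0,0],
    [0,0,0],
    [0,0,0],
  ],
  hand=[-1,-1,-1,-1,-1,-1,-1,-1,-1,1,1,1,1,1,1,1,1,1,1,1],
)

```text
t: 31.78
ee_pos: [0.4572, 0.1827, 0.0432]
eef_rot: [180.0, -0.0, 100.0]
force: [0.6, 0.3, -1.2]
grip_width: 0.312
finger_force: 30.0
```

>>> step_arm(
  linear=[
    [0,0,-1],
    [0,0,-2.2],
    [0,0,-2.2],
    [0,0,-2.2],
    [0,0,-2.2],
    [0,0,-2.2],
    [-0.98,1.21,0],
    [-1.96,2.41,0],
    [-1.96,2.41,0],
    [-1.96,2.41,0],
    [-1.96,2.41,0],
    [-1.96,2.41,0],
    [-0.98,1.21,0],
    [0,0,0],
    [0,0,0],
  ],
  rot=[
    [0,0,0],
    [0,0,0],
    [0,0,0],
    [0,0,0],
    [0,0,0],
    [0,0,0],
    [0,0,0],
    [0,0,0],
    [0,0,0],
    [0,0,0],
    [0,0,0],
    [0,0,0],
    [0,0,0],
    [0,0,0],
    [0,0,0],
  ],
  hand=[1,1,1,1,1,1,1,1,1,1,1,1,1,1,1],
)

```text
t: 33.65
ee_pos: [0.6192, 0.0927, 0.1628]
eef_rot: [-179.9, -0.0, 100.0]
force: [0.5, -0.3, -1.4]
grip_width: 0.316
finger_force: 30.0
```

>>> step_arm(
  linear=[
    [0,0,1.5],
    [0,0,2],
    [0,0,2],
    [0,0,2],
    [0,0,1.5],
    [0,0,1],
    [0,0,0.6],
    [0,0,0.4],
    [0,0,0.2],
    [0,0,0.1],
    [0,0,0],
    [0,0,0],
  ],
  rot=[
    [0,0,0],
    [0,0,0],
    [0,0,0],
    [0,0,0],
    [0,0,0],
    [0,0,0],
    [0,0,0],
    [0,0,0],
    [0,0,0],
    [0,0,0],
    [0,0,0],
    [0,0,0],
  ],
  hand=[1,1,1,1,1,1,1,1,1,1,1,1],
)

```text
t: 35.15
ee_pos: [0.6202, 0.092, 0.0504]
eef_rot: [180.0, -0.0, 100.0]
force: [-0.7, -0.1, -0.5]
grip_width: 0.311
finger_force: 30.0
```

>>> step_arm(
  linear=[
    [0,0,0.1],
    [0,0,0.04],
    [0,0,0],
  ],
  rot=[
    [0,0,0],
    [0,0,0],
    [0,0,0],
  ],
  hand=[1,1,1],
)

```text
t: 35.52
ee_pos: [0.6202, 0.092, 0.0491]
eef_rot: [180.0, -0.0, 100.0]
force: [-0.6, 0.5, 2.7]
grip_width: 0.312
finger_force: 30.0
```

>>> step_arm(
  linear=[
    [0,0,0],
    [0,0,0],
    [0,0,0],
    [0,0,0],
    [0,0,0],
    [0,0,-1],
    [0,0,-2],
    [0,0,-2.5],
    [0,0,-2.5],
    [0,0,-2.5],
    [0,0,-2.5],
    [3,0,0],
    [4,0,0],
    [4,0,0],
    [4,0,0],
    [4,0,0],
    [4,0,0],
    [2,0,0],
    [0,0,0],
    [0,0,0],
  ],
  rot=[
    [0,0,0],
    [0,0,0],
    [0,0,0],
    [0,0,0],
    [0,0,0],
    [0,0,0],
    [0,0,0],
    [0,0,0],
    [0,0,0],
    [0,0,0],
    [0,0,0],
    [0,0,0],
    [0,0,0],
    [0,0,0],
    [0,0,0],
    [0,0,0],
    [0,0,0],
    [0,0,0],
    [0,0,0],
    [0,0,0],
  ],
  hand=[-1,-1,-1,-1,-1,-1,-1,-1,-1,-1,-1,-1,-1,-1,-1,-1,-1,-1,-1,-1],
)

```text
t: 38.02
ee_pos: [0.5779, 0.3356, 0.1792]
eef_rot: [180.0, 0.1, 99.8]
force: [-0.3, 0.9, -0.8]
grip_width: 1.0
finger_force: 0.0
```

```bash
python3 -c "
from h import *
go()
cv2.imwrite('pics/d.png',cv2.resize(bot.get_image('side')[130:300,180:420,::-1],None,fx=3,fy=3))
cv2.imwrite('pics/e.png',cv2.resize(bot.get_image('top')[100:300,100:420,::-1],None,fx=2,fy=2))"
```

```text
t 38.02 [0.5779 0.3356 0.1792] [1.80e+02 1.00e-01 9.98e+01] w 1.0 f 0.0 [-0.3  0.9 -0.8] j [-48.  23.  21.  85.  -8.  74. -17.]
```

View pics/d.png

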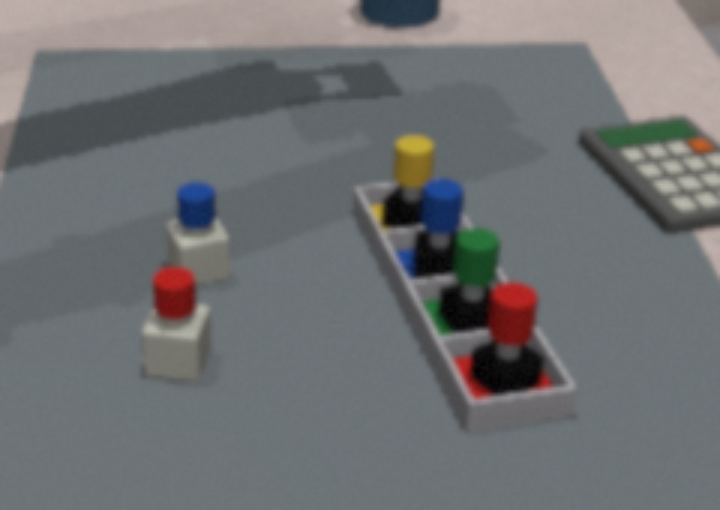

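View pics/e.png

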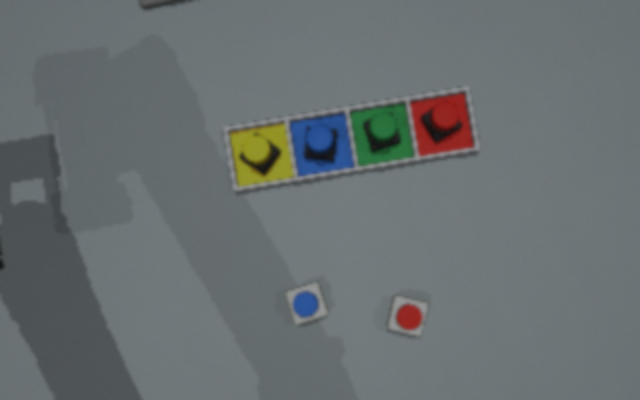

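Both views show all four stamps upright in the bays of their own colour; in the top crop they are at (260,150), (320,140), (382,128) and (443,118). The bottles stand where they were, at (306,304) and (408,316), and the gripper is clear.

```bash
python3 -c "
from station import bot
print(bot.sign_off())"
```

```text
the job is handed in; nothing more can be done
None
```

All four stamps stand upright in the bays matching their knob colours, the two ink bottles are where they were, and the job was handed in at about 38 s of the 88 s allowed.

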